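# Clamp a freshly glued paperweight bar

## Task

Lay the freshly glued two-layer paperweight bar flat on the screw clamp's bed, light layer up, and gently push it lengthwise fully home: end against the brass stop, centred and straight under the pad. Then turn the red-knobbed crank clockwise until the pad meets the bar and snug it by feel, firm (about 30 N) but not hard, so the glue is not squeezed out. Let go, and leave the ink bottle, cup and carton where they are.

Things in the scene. Friction and masses are not known exactly. Their poses are not given: they have to be found in the camera images.
- bar: The work: a loose wooden bar 200 x 44 x 26 mm (length along its x, width y, height z), dark lower layer, light upper layer with a small brass inlay on top, about 0.19 kg. Its origin is the centre of its underside. It starts flat on the table, light layer up; its two ends are alike, so either end may go in.
- clamp: Fixed blue C-shaped screw clamp. Origin: on the vertical screw axis at table level, z up. Its mouth opens to its -x; its 36 mm wide spine stands at x = 34 to 68 mm. The overhead arm spans x = -21 to 68 mm, underside 93 mm and top 129 mm above the table. With the bar home, the bar's centre is at x = -72, y = 0 in this frame, its end 28 mm past the screw axis.
- under_pad (a point): Point on the bed's top, on the screw axis. Above it hangs the round rubber-faced pad, 32 mm diameter. Its foot is set differently each time: its underside starts 6 to 27 mm above the top of a bar on the bed, and this is not measured: it must be felt. From contact on, pad force grows by about 40 N per rad of crank. A good snug is 15 to 45 N; over 60 N spoils the glue joint.
- bed: The clamp's fixed steel bed, which the bar lies on: a flat plate, top 14 mm above the table, spanning x = -140 to 75 mm and y = -32 to 32 mm in the clamp's frame. Origin and axes as the clamp's.
- stop: Brass stop block at the back of the bed, its face at x = 28 mm of the clamp's frame, 50 mm wide (y), standing 22 mm above the bed. Push the bar against it gently, under about 30 N. Origin and axes as the clamp's.
- crank (a joint): Crank angle, rad; grows clockwise seen from above, lowering crank, screw and pad together by 6 mm per rad. Range -0.3 to 5.6; starts between 0 and 1.2. At angle a the crank arm points at angle 0.8 - a from the clamp's +x axis, counter-clockwise from above. Stays put. Free drag, either way, 0.27 N m (4.9 N at the knob); each 10 N of pad force adds 0.06 N m (1.1 N at the knob).
- knob_grip (a point): Grip point of the crank's red knob: an upright cylinder, 22 mm diameter, 42 mm tall, that spins freely on its pin, 55 mm from the screw axis. The point is on the knob's axis, 19 mm below its top, 23 mm above the steel crank arm; 199 mm above the table at crank angle 0 and 6 mm lower per rad. Moves with the crank. Held still after a turn, it keeps 1 to 3 N of the free drag.
- ink: Bystander: a loose black capped ink bottle, 48 mm diameter, 100 mm tall; origin at the centre of its underside. Leave it alone.
- cup: Bystander: a loose blue ceramic cup, 70 mm diameter, 60 mm tall; origin at the centre of its underside. Leave it alone.
- carton: Bystander: a loose yellow gift carton with a red band, 55 x 75 x 50 mm; origin at the centre of its underside. Leave it alone.
Things that resemble listed ones, but are neither listed nor needed, are in the scene too. What is shaped like the clamp but purple is not meant.

How it is judged:
On the way:
1. the bar lies flat on the bed, end home against the stop, centred, with the pad not yet pressing on it (x of bar in the frame of clamp between -0.0755 and -0.068 m and y of bar in the frame of clamp between -0.009 and 0.009 m and z of bar in the frame of clamp between 0.0115 and 0.0165 m and angle between the x axis of bar and the x axis of clamp, either way round below 0.08 rad and angle between bar's own z axis and vertical below 0.06 rad and contact force between bar and bed below 8 N), for 0.2 s.
At the end, for the whole second after the job is handed in: Bar flat on the bed (height within 2.5 mm, tilt under 0.06 rad), end within 3.5 mm of the stop, centred within 9 mm, straight within 0.08 rad, clamped so that it presses on the bed with 15 to 47 N; crank and bar at rest, bystanders within 30 mm of their starts (x of bar in the frame of clamp between -0.0755 and -0.068 m and y of bar in the frame of clamp between -0.009 and 0.009 m and z of bar in the frame of clamp between 0.0115 and 0.0165 m and angle between the x axis of bar and the x axis of clamp, either way round below 0.08 rad and angle between bar's own z axis and vertical below 0.06 rad and contact force between bar and bed between 15 and 47 N and velocity of joint crank between -0.05 and 0.05 rad/s and linear speed of bar below 0.01 m/s and distance of each of ink, cup, carton from where it was at the start of the episode below 0.03 m); the robot touches nothing.
It fails at once if the bar is clamped or pressed onto the bed with more than 60 N (contact force between bar and bed above 60 N).
It fails at once if the bar is rammed against the stop with more than 40 N (contact force between bar and stop above 40 N).
It fails at once if the ink bottle is moved 30 mm or knocked over (distance of ink from where it was at the start of the episode above 0.03 m or angle between ink's own z axis and vertical above 0.5 rad).
It fails at once if the cup is moved 30 mm or knocked over (distance of cup from where it was at the start of the episode above 0.03 m or angle between cup's own z axis and vertical above 0.5 rad).
It fails at once if the carton is moved 30 mm or knocked over (distance of carton from where it was at the start of the episode above 0.03 m or angle between carton's own z axis and vertical above 0.5 rad).
It also fails if it takes over 72 s, if anything falls off the work surface, if the arm or the gripper's body presses on something with over 40 N, if the wrist force passes 120 N, or if a joint passes its speed limit or range.

## Robot

A 6-joint arm with a two-finger parallel gripper is mounted at the origin on the work surface. World frame = base frame: x ahead of the robot, y to its left, z up, the work surface at z = 0. Lengths are in m, angles in rad, forces in N, time in s.
With the tool pointing down it reaches from about 0.35 to 0.975 m from the base axis. Payload 4.9 kg.
Tool frame: the origin (TCP) lies midway between the tips of the shut fingers; the grasp point (between the pads) lies 19 mm behind it (bot.tcp_to_grasp is the distance from the TCP to the grasp point, in m); z points along the fingers, y is the line along which they close (so a half turn about z gives the same grasp; the last joint's range is limited). The gripper opens to 85 mm and grips with 20 to 120 N. Pads are 22 mm wide; open, the fingers measure 114 mm over their backs; the gripper's body (76 mm by 85 mm) begins 54 mm behind the grasp point. The pads swing forward as they close: fully open they stand 13 mm farther back than shut.
Start: joints at [1.101, 0.053, 1.613, -0, 1.476, -0.119], TCP at [0.215, 0.587, 0.231] pointing down, gripper open.
Joint ranges: [-3.01, 3.01], [-1.01, 2.22], [0.06, 2.58], [-1.02, 4.17], [0.09, 2.62], [-3.14, 3.14]. Speed limits (rad/s): [2.57, 2.57, 3.14, 3.14, 3.14, 3.14].

## Interface

Orientations are given as a unit quaternion [x, y, z, w].
In Python, from workcell import bot gives the robot as it stands.
- The arm moves only by the tool play_rows, never from a script. Its argument "steps" is a list of rows, each a list of 7 numbers: the shift along the world's x, y, z in a scale on which 1.0 is 75 cm, then the turn, a rotation vector about the world's x, y, z in fractions of the full range, 1 being 90 degrees, then the opening, from 0 (shut) to 1 (fully open). A call has 1 to 5 rows; each row is the pose to reach, as a shift and turn from the pose commanded when the call began; what a row does not reach only later rows make up. A row lasts 1/8 s, in which the tool goes at most 62.5 mm and 10.7 degrees, less where a joint would pass 70% of its speed; a pose out of reach is approached as far as the arm can. No shift or turn number may pass 1 either way. A call with a gripper value outside its range is refused whole. The fingers move at their own pace and stop on an object; "newtons" is the grip in N (left out, the last holds). Time passes only in rows, so rows that repeat a pose let the fingers close. It gives the time, the measured TCP pose, the force, the opening and the grip force at its end, in the units of the state.
- bot.observe(): the state, without advancing time (a new reading comes with each control period).
- bot.get_image(name): name is "scene" or "top"; returns a dict with "frame" (400x640x3 uint8, red, green, blue), "K" (3x3 intrinsics, pixels), "cam_to_world" (4x4, takes a point from camera to world coordinates). Camera axes: x right, y up, looking along -z (the intrinsics and any distortion apply to the point x, -y, -z); pixel columns grow to the right and rows downward; lengths in m; the calibration is good to about 2 mm. A picture is of the moment at which its call begins. There is no depth.
- bot.finish_job(): hands the job in; it is judged then, once.
The state is a dict: "time_s": time; "joint_positions": joint angles; "qd": joint speeds; "effort": joint torques, N m; "eef_pos": TCP position; "tool_rot": TCP orientation; "ft_force": force on the tool from outside, world axes, zero at the start; "torque": the same for the moment, N m; "gripper_width": finger opening in m; "gripper_force": force on a finger pad.
Only numpy, scipy, OpenCV 4.12 (cv2) and the standard library are available. Lean on these libraries where they do the work, as an engineer would, in place of code of your own. Each camera call takes 0.05 s, during which the arm holds its last target. There are 200 camera calls.

## Working session

There is one attempt and no reset: what is moved stays moved. The work goes in short steps, Python scripts to look and compute and a tool call to move; the robot and the scene stay as the last step left them, time stands still between calls to the robot, and variables do not carry over. Pictures are saved under pics/ and viewed, at most 10 in all, crops included, and the job is handed in when it is done.

Besides the shell and the picture viewer there is one more tool, called after "Emit:" as name([rows], argument=value, ...), one row to a line, values as JSON. play_rows: Moves the arm, as the interface text tells. Its arguments: {"type":"object","properties":{"steps":{"type":"array"},"newtons":{"type":"number"}},"required":["steps"]}

```bash
mkdir -p pics
cat > h.py <<'E'
import numpy as np, cv2
from workcell import bot
def snap(n):
    d=bot.get_image(n); np.savez(f'{n}.npz',K=d['K'],T=d['cam_to_world'],f=d['frame'])
    return d
def ray(n,u,v,z):
    d=np.load(f'{n}.npz'); K,T=d['K'],d['T']
    p=np.linalg.inv(K)@[u,v,1]; r=T[:3,:3]@[p[0],-p[1],-p[2]]; o=T[:3,3]
    return o+r*(z-o[2])/r[2]
def proj(n,P):
    d=np.load(f'{n}.npz'); K,T=d['K'],d['T']
    c=np.linalg.inv(T)@np.append(P,1); q=K@[c[0],-c[1],-c[2]]; return q[:2]/q[2]
E
python3 - <<'E'
from h import *
for n in('scene','top'):
    d=snap(n); cv2.imwrite(f'pics/{n}0.png',cv2.resize(d['frame'][:,:,::-1],(800,500),interpolation=cv2.INTER_CUBIC))
    print(n,d['K'],d['cam_to_world'],[k for k in d])
print(bot.observe())
E
```

```text
scene [[461.07451917   0.         321.08346555]
 [  0.         461.07451917 202.1492483 ]
 [  0.           0.           1.        ]] [[ 0.52900532 -0.58805864  0.61183365  1.21480737]
 [ 0.84840229  0.35021209 -0.39694463 -0.38766481]
 [ 0.01915518  0.72906689  0.68417435  0.88514899]
 [ 0.          0.          0.          1.        ]] ['frame', 'K', 'cam_to_world']
top [[417.06151833   0.         311.68414425]
 [  0.         417.06151833 200.0464923 ]
 [  0.           0.           1.        ]] [[ 0.07438042  0.9717425  -0.22401802  0.33001242]
 [-0.99722043  0.07149743 -0.0209652   0.00651017]
 [-0.00435606  0.22495475  0.97435947  1.26560078]
 [ 0.          0.          0.          1.        ]] ['frame', 'K', 'cam_to_world']
{'time_s': 0.1, 'joint_positions': array([ 1.10101072e+00,  5.33019697e-02,  1.61417929e+00,  1.17241354e-05,
        1.47601687e+00, -1.18983652e-01]), 'qd': array([ 0.00056862,  0.00031123, -0.00115933,  0.00150995,  0.00160764,
       -0.00035291]), 'effort': array([ 4.41319944e-04, -3.94906604e+01, -3.71361601e+01, -1.34955080e-04,
        3.93336217e-03,  1.04240081e-05]), 'eef_pos': array([0.21450552, 0.58642205, 0.23016557]), 'tool_rot': array([ 1.74503448e-01,  9.84656102e-01, -9.10055483e-04, -2.82021039e-04]), 'ft_force': array([ 0.20827087, -0.31965049, -0.05533462]), 'torque': array([0.05291617, 0.01219277, 0.01764917]), 'gripper_force': 0.0, 'gripper_width': 0.08563129648501362}
```

View pics/scene0.png

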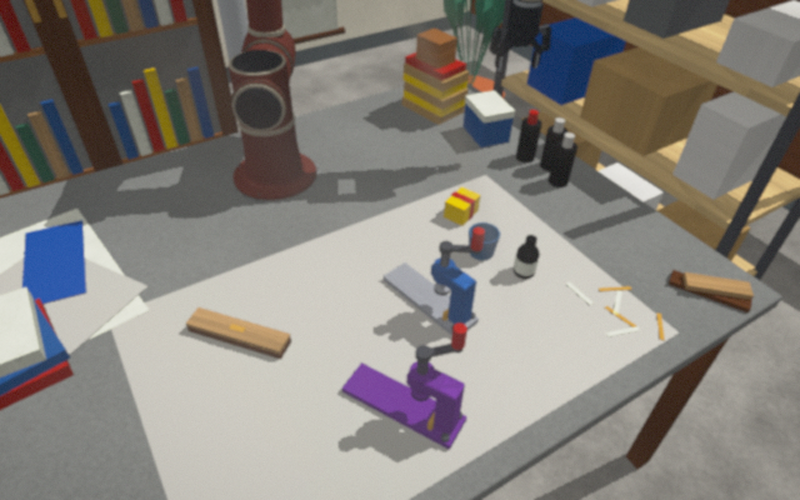

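View pics/top0.png

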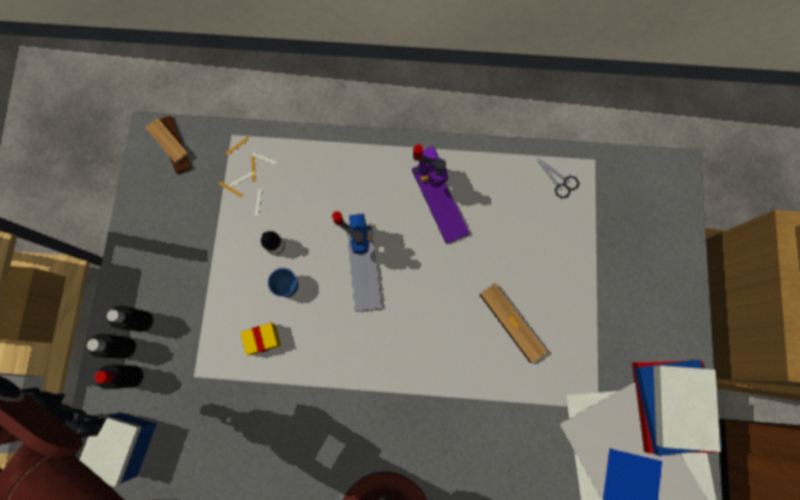

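The scene shows the bar at (238,332), the blue clamp at (455,280) with its knob at (478,238), and the purple decoy in front. In the top view the bar is at (513,323), the clamp head at (358,232), the bed end at (367,308), the knob at (337,217), the ink at (271,241), the cup at (283,283) and the carton at (260,338). I'll enlarge the crops next.

Run:
```python
from h import *
f=np.load('top.npz')['f'][:,:,::-1]; g=np.load('scene.npz')['f'][:,:,::-1]
def crop(f,x,y,w,h,s): return cv2.resize(f[y:y+h,x:x+w],None,fx=s,fy=s,interpolation=cv2.INTER_CUBIC)
a=crop(f,250,160,65,100,6); b=crop(f,375,215,65,100,6)
cv2.imwrite('pics/topc.png',np.hstack([a,b]))
cv2.imwrite('pics/scenec.png',crop(g,300,170,100,100,6))
```

```text
(no output)
```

View pics/topc.png

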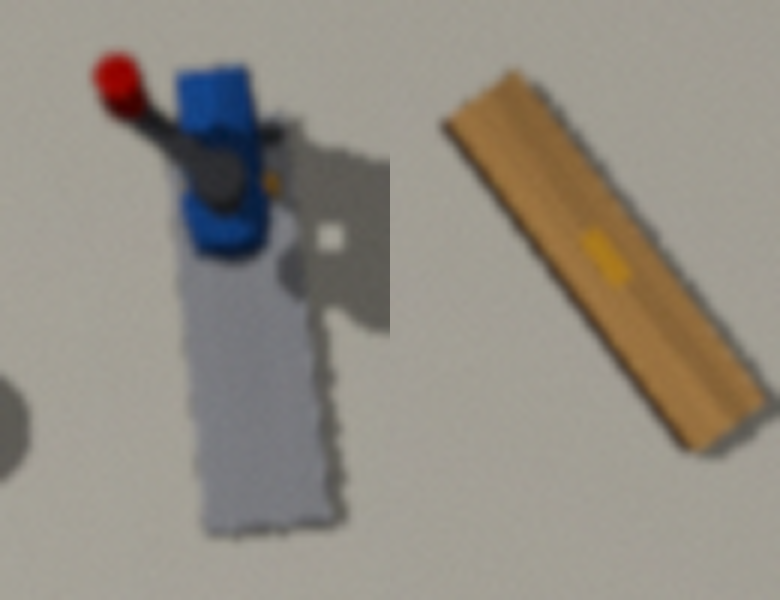

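View pics/scenec.png

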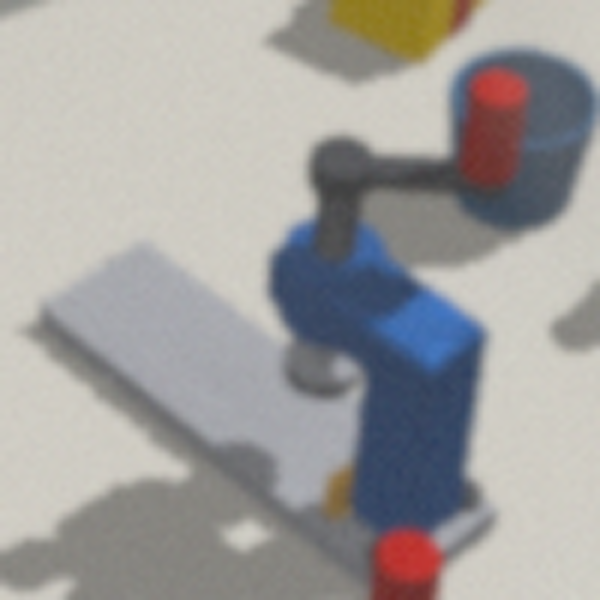

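The top crop gives bed front corners at (206,533) and (338,522), spine top at (180,70) and (248,66), knob top at (118,75), and bar corners at (518,72), (447,122), (768,405) and (692,450). The scene crop gives bed corners at (145,245), (45,305) and (492,512), spine top at (485,330) and (430,370), and knob top at (498,87).

```bash
cat > fit.py <<'E'
from h import *
from scipy.optimize import least_squares
tc=lambda x,y:np.array([250+(x+.5)/6-.5,160+(y+.5)/6-.5])
bc=lambda x,y:np.array([375+(x-390+.5)/6-.5,215+(y+.5)/6-.5])
sc=lambda x,y:np.array([300+(x+.5)/6-.5,170+(y+.5)/6-.5])
obs=[('top',tc(206,533),(-.14,.032,.014)),('top',tc(338,522),(-.14,-.032,.014)),('top',tc(180,72),(.068,.018,.129)),('top',tc(248,67),(.068,-.018,.129)),
('scene',sc(145,243),(-.14,.032,.014)),('scene',sc(43,307),(-.14,-.032,.014)),('scene',sc(494,512),(.075,.032,.014)),('scene',sc(485,332),(.068,.018,.129)),('scene',sc(431,370),(.068,-.018,.129))]
kn=[('top',tc(116,73)),('scene',sc(498,86))]
R=lambda t:np.array([[np.cos(t),-np.sin(t),0],[np.sin(t),np.cos(t),0],[0,0,1]])
def res(p):
    o=np.array([p[0],p[1],0]);r=[proj(n,o+R(p[2])@np.array(c))-uv for n,uv,c in obs]
    b=.8-p[3]; k=np.array([.055*np.cos(b),.055*np.sin(b),.218-.006*p[3]])
    r+=[proj(n,o+R(p[2])@k)-uv for n,uv in kn]
    return np.array(r).ravel()
s=least_squares(res,[.55,.05,0,.5],loss='soft_l1');print(s.x);print(res(s.x).reshape(-1,2).round(1).tolist())
P=[ray('top',*bc(x,y),.026) for x,y in((518,72),(447,122),(768,405),(692,450))]
P=np.array(P)[:,:2];print(P,P.mean(0))
e=(P[0]+P[1]-P[2]-P[3])/2;print('len',np.linalg.norm(e),'w',np.linalg.norm(P[0]-P[1]),np.linalg.norm(P[2]-P[3]),'yaw',np.arctan2(e[1],e[0]))
print('inlay',ray('top',*bc(606,258),.026))
for n,u,v,z in(('ink',271,241,.1),('cup',283,283,.06),('carton',260,338,.05)):print(n,ray('top',u*.8,v*.8,z))
E
python3 fit.py
```

```text
[0.60688518 0.10085994 0.18352773 0.00997792]
[[-0.4, -0.1], [-1.2, -0.6], [-0.9, -1.1], [0.4, -1.6], [-0.7, -0.5], [-1.5, -0.1], [0.1, 0.2], [0.7, -1.1], [-1.0, 0.1], [0.0, 0.3], [-0.5, 0.2]]
[[ 0.55200155 -0.22522374]
 [ 0.52417742 -0.19069831]
 [ 0.39725691 -0.35097303]
 [ 0.37310735 -0.31449397]] [ 0.46163581 -0.27034726]
len 0.19735457904321185 w 0.04434171307392037 0.04374840398624728 yaw 0.6844214490947492
inlay [ 0.46253774 -0.27107795  0.026     ]
ink [0.59930819 0.30598574 0.1       ]
cup [0.50994027 0.27549803 0.06      ]
carton [0.38002583 0.31523536 0.05      ]
```

Units first: shifts go in shares of 75 cm and turns go in shares of 90 degrees. So -0.26 m / 0.75 = -0.3467, 0.17 m / 0.75 = 0.2267, -53 degrees / 90 = -0.5889.

Emit:
play_rows([
  [0.2267,-0.3467,0.0267,0,0,-0.5889,1],
  [0.2267,-0.3467,0.0267,0,0,-0.5889,1],
  [0.2267,-0.3467,0.0267,0,0,-0.5889,1],
  [0.2267,-0.3467,0.0267,0,0,-0.5889,1],
  [0.2267,-0.3467,0.0267,0,0,-0.5889,1],
], newtons=40)

```text
time_s: 0.72
eef_pos: [0.3853, 0.325, 0.251]
tool_rot: [0.598, 0.802, -0.0, -0.0]
ft_force: [1.3, 1.2, 0.9]
gripper_width: 0.0856
gripper_force: 0.0
```

Scaled: -0.31 m / 0.75 = -0.4133, 0.03 m / 0.75 = 0.04, -53 degrees / 90 = -0.5889.

Emit:
play_rows([
  [0.04,-0.4133,0,0,0,-0.5889,1],
  [0.04,-0.4133,0,0,0,-0.5889,1],
  [0.04,-0.4133,0,0,0,-0.5889,1],
  [0.04,-0.4133,0,0,0,-0.5889,1],
  [0.04,-0.4133,0,0,0,-0.5889,1],
])

```text
time_s: 1.35
eef_pos: [0.4143, 0.015, 0.251]
tool_rot: [0.893, 0.451, 0.0, 0.0]
ft_force: [1.3, 1.1, -0.6]
gripper_width: 0.0853
gripper_force: 0.0
```

Scaled: -0.306 m / 0.75 = -0.408, 0.024 m / 0.75 = 0.032, -14.7 degrees / 90 = -0.1633.

Emit:
play_rows([
  [0.032,-0.408,0,0,0,-0.1633,1],
  [0.032,-0.408,0,0,0,-0.1633,1],
  [0.032,-0.408,0,0,0,-0.1633,1],
  [0.032,-0.408,0,0,0,-0.1633,1],
  [0.032,-0.408,0,0,0,-0.1633,1],
])

```text
time_s: 1.98
eef_pos: [0.4383, -0.2912, 0.2509]
tool_rot: [0.942, 0.335, 0.0, -0.0]
ft_force: [0.2, -0.1, -0.3]
gripper_width: 0.0855
gripper_force: 0.0
```

```bash
cat > st.py <<'E'
from h import *
from scipy.spatial.transform import Rotation as Ro
s=bot.observe();M=Ro.from_quat(s['tool_rot']).as_matrix()
print('t',s['time_s'],'tcp',s['eef_pos'].round(4),'toolx deg',np.degrees(np.arctan2(M[1,0],M[0,0])).round(2),'tilt',M[:,2].round(3),'F',s['ft_force'].round(2),'w',s['gripper_width'],s['gripper_force'],'q',s['joint_positions'].round(2))
E
python3 st.py
```

```text
t 1.975 tcp [ 0.4383 -0.2912  0.2509] toolx deg 39.14 tilt [-0.  0. -1.] F [ 0.23 -0.07 -0.28] w 0.08545760305856503 0.0 q [-0.73 -0.2   1.82  0.    1.52  0.16]
```

Scaled: -0.247 m / 0.75 = -0.3293, 0.001 m / 0.75 = 0.0013.

Emit:
play_rows([
  [0,0.0013,-0.08,0,0,0,1],
  [0,0.0013,-0.16,0,0,0,1],
  [0,0.0013,-0.24,0,0,0,1],
  [0,0.0013,-0.3,0,0,0,1],
  [0,0.0013,-0.3293,0,0,0,1],
])

```text
time_s: 2.6
eef_pos: [0.4365, -0.2861, 0.0004]
tool_rot: [0.942, 0.335, -0.002, -0.003]
ft_force: [0.3, 0.0, 0.1]
gripper_width: 0.0854
gripper_force: 0.0
```

Emit:
play_rows([
  [0,0,0,0,0,0,0.4],
  [0,0,0,0,0,0,0.4],
  [0,0,0,0,0,0,0.4],
  [0,0,0,0,0,0,0.4],
  [0,0,0,0,0,0,0.4],
], newtons=40)

```text
time_s: 3.22
eef_pos: [0.4399, -0.2891, 0.0062]
tool_rot: [0.942, 0.335, 0.001, 0.001]
ft_force: [-0.4, 0.3, 6.4]
gripper_width: 0.0431
gripper_force: 44.2
```

Scaled: 0.007 m / 0.75 = 0.0093.

Emit:
play_rows([
  [0,0,0,0,0,0,0.75],
  [0,0,0,0,0,0,0.75],
  [0,0,0.0093,0,0,0,0.75],
  [0,0,0.0093,0,0,0,0.75],
  [0,0,0.0093,0,0,0,0.75],
])

```text
time_s: 3.85
eef_pos: [0.4388, -0.2881, 0.0114]
tool_rot: [0.942, 0.335, 0.0, 0.0]
ft_force: [0.1, 0.3, 0.5]
gripper_width: 0.0642
gripper_force: 0.0
```

Emit:
play_rows([
  [0,0,0,0,0,0,0.4],
  [0,0,0,0,0,0,0.4],
  [0,0,0,0,0,0,0.4],
  [0,0,0,0,0,0,0.4],
  [0,0,0,0,0,0,0.4],
], newtons=40)

```text
time_s: 4.47
eef_pos: [0.439, -0.2883, 0.0115]
tool_rot: [0.942, 0.335, 0.0, 0.0]
ft_force: [-0.0, 0.5, 1.3]
gripper_width: 0.0431
gripper_force: 42.8
```

```bash
python3 st.py
```

```text
t 4.475 tcp [ 0.439  -0.2883  0.0115] toolx deg 39.2 tilt [ 0.001 -0.    -1.   ] F [-0.05  0.47  1.26] w 0.04312738218345007 42.79038727283478 q [-0.72  0.06  2.   -0.    1.08  0.16]
```

Scaled: 0.17 m / 0.75 = 0.2267, -0.02 m / 0.75 = -0.0267, -28.7 degrees / 90 = -0.3189.

Emit:
play_rows([
  [0,0,0.0667,0,0,0,0.4],
  [0,0,0.1333,0,0,0,0.4],
  [-0.0267,0.0667,0.1333,0,0,-0.1111,0.4],
  [-0.0267,0.1467,0.1333,0,0,-0.2222,0.4],
  [-0.0267,0.2267,0.1333,0,0,-0.3189,0.4],
])

```text
time_s: 5.1
eef_pos: [0.4175, -0.1167, 0.1103]
tool_rot: [0.996, 0.089, -0.001, -0.001]
ft_force: [0.6, -0.1, -1.8]
gripper_width: 0.043
gripper_force: 42.4
```

Scaled: 0.185 m / 0.75 = 0.2467, 0.17 m / 0.75 = 0.2267.

Emit:
play_rows([
  [0,0.08,0,0,0,0,0.4],
  [0,0.16,0,0,0,0,0.4],
  [0,0.2267,0,0,0,0,0.4],
  [0,0.2467,0,0,0,0,0.4],
  [0,0.2467,0,0,0,0,0.4],
])

```text
time_s: 5.72
eef_pos: [0.418, 0.0669, 0.1105]
tool_rot: [0.996, 0.093, -0.001, 0.0]
ft_force: [0.1, -0.9, -2.7]
gripper_width: 0.0428
gripper_force: 42.4
```

```bash
python3 st.py
```

```text
t 5.725 tcp [0.418  0.0669 0.1105] toolx deg 10.68 tilt [-0.002 -0.    -1.   ] F [ 0.07 -0.95 -2.67] w 0.04284278294881345 42.418105602264404 q [-0.02 -0.35  2.18 -0.    1.32  1.37]
```

Scaled: -0.078 m / 0.75 = -0.104, 0.041 m / 0.75 = 0.0547.

Emit:
play_rows([
  [0,0,-0.0667,0,0,0,0.4],
  [0.0133,0.0013,-0.104,0,0,0,0.4],
  [0.0547,0.0093,-0.104,0,0,0,0.4],
  [0.0547,0.0093,-0.104,0,0,0,0.4],
  [0.0547,0.0093,-0.104,0,0,0,0.4],
])

```text
time_s: 6.35
eef_pos: [0.4594, 0.0724, 0.0331]
tool_rot: [0.996, 0.091, -0.001, 0.0]
ft_force: [-0.9, 0.4, -2.1]
gripper_width: 0.0431
gripper_force: 42.5
```

```bash
python3 st.py
python3 - <<'E'
from h import *
f=snap('top')['frame'][:,:,::-1]; g=snap('scene')['frame'][:,:,::-1]
def crop(f,x,y,w,h,s): return cv2.resize(f[y:y+h,x:x+w],None,fx=s,fy=s,interpolation=cv2.INTER_CUBIC)
cv2.imwrite('pics/c2.png',np.hstack([crop(f,250,160,66,100,6),crop(g,290,165,66,100,6)]))
E
```

```text
t 6.35 tcp [0.4594 0.0724 0.0331] toolx deg 10.47 tilt [-0.001 -0.    -1.   ] F [-0.86  0.41 -2.07] w 0.04307148832208369 42.46685564517975 q [-0.   -0.12  2.13 -0.    1.13  1.38]
```

View pics/c2.png

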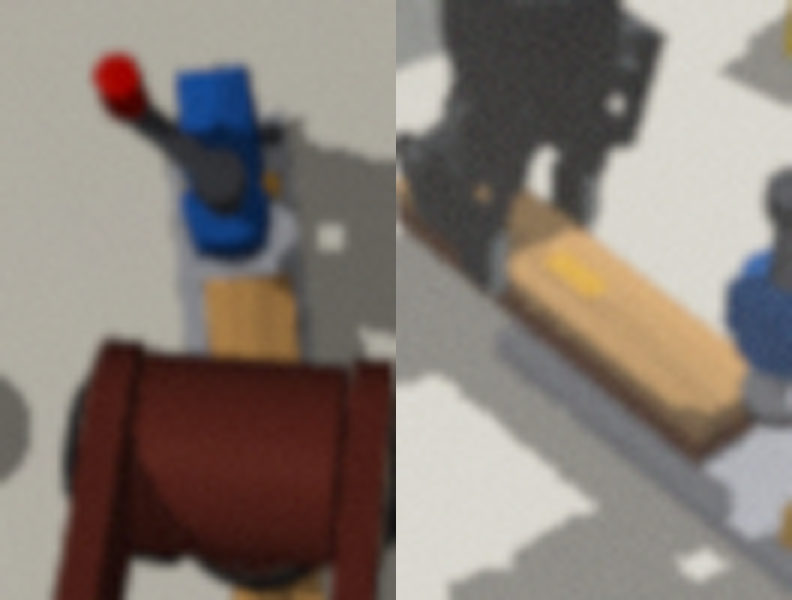

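The bar is held straight over the bed. In the top crop its front end spans (207–300, 282), centred within about 2 mm between the bed edges at 183 and about 314. Now I'll lower it.

Scaled: -0.0065 m / 0.75 = -0.0087, -0.006 m / 0.75 = -0.008.

Emit:
play_rows([
  [0,0,-0.0053,0,0,0,0.4],
  [0,0,-0.0067,0,0,0,0.4],
  [0,0,-0.008,0,0,0,0.4],
  [0,0,-0.0087,0,0,0,0.4],
  [0,0,-0.0087,0,0,0,0.4],
])

```text
time_s: 7.08
eef_pos: [0.4598, 0.0735, 0.0268]
tool_rot: [0.996, 0.092, 0.0, -0.0]
ft_force: [0.7, 0.5, -1.9]
gripper_width: 0.0425
gripper_force: 42.5
```

Scaled: -0.001 m / 0.75 = -0.0013, -0.0005 m / 0.75 = -0.0007.

Emit:
play_rows([
  [0,0,-0.0007,0,0,0,0.4],
  [0,0,-0.0013,0,0,0,0.4],
  [0,0,-0.0013,0,0,0,0.4],
])

```text
time_s: 7.45
eef_pos: [0.4598, 0.0735, 0.0258]
tool_rot: [0.996, 0.092, -0.0, -0.0]
ft_force: [-0.3, -0.5, -1.8]
gripper_width: 0.0429
gripper_force: 42.5
```

Scaled: -0.001 m / 0.75 = -0.0013, -0.0005 m / 0.75 = -0.0007.

Emit:
play_rows([
  [0,0,-0.0007,0,0,0,0.4],
  [0,0,-0.0013,0,0,0,0.4],
  [0,0,-0.0013,0,0,0,0.4],
])

```text
time_s: 7.82
eef_pos: [0.4599, 0.0735, 0.0255]
tool_rot: [0.996, 0.092, -0.0, 0.0]
ft_force: [-3.4, 0.3, 4.4]
gripper_width: 0.0433
gripper_force: 43.2
```

Scaled: 0.039 m / 0.75 = 0.052, 0.03 m / 0.75 = 0.04.

Emit:
play_rows([
  [0.0133,0.0024,0.0007,0,0,0,0.4],
  [0.0267,0.0049,0.0007,0,0,0,0.4],
  [0.04,0.0073,0.0007,0,0,0,0.4],
  [0.052,0.0096,0.0007,0,0,0,0.4],
  [0.052,0.0096,0.0007,0,0,0,0.4],
], newtons=20)

```text
time_s: 8.45
eef_pos: [0.5005, 0.0809, 0.0255]
tool_rot: [0.996, 0.092, 0.001, -0.0]
ft_force: [1.4, -1.0, 0.3]
gripper_width: 0.0432
gripper_force: 42.6
```

Scaled: 0.005 m / 0.75 = 0.0067, 0.001 m / 0.75 = 0.0013.

Emit:
play_rows([
  [0.0013,0.0003,0,0,0,0,0.4],
  [0.0027,0.0005,0,0,0,0,0.4],
  [0.004,0.0008,0,0,0,0,0.4],
  [0.0053,0.0009,0,0,0,0,0.4],
  [0.0067,0.0012,0,0,0,0,0.4],
], newtons=20)

```text
time_s: 9.07
eef_pos: [0.5025, 0.0814, 0.0255]
tool_rot: [0.996, 0.092, -0.002, 0.0]
ft_force: [-7.7, -0.8, 8.4]
gripper_width: 0.0427
gripper_force: 43.6
```

Emit:
play_rows([
  [0,0,0,0,0,0,0.4],
  [0,0,0,0,0,0,0.4],
])

```text
time_s: 9.32
eef_pos: [0.5027, 0.0814, 0.0255]
tool_rot: [0.996, 0.092, -0.001, 0.0]
ft_force: [-5.5, -1.5, 7.5]
gripper_width: 0.043
gripper_force: 43.5
```

```bash
python3 st.py;python3 - <<'E'
from h import *
f=snap('top')['frame'][:,:,::-1]; g=snap('scene')['frame'][:,:,::-1]
def crop(f,x,y,w,h,s): return cv2.resize(f[y:y+h,x:x+w],None,fx=s,fy=s,interpolation=cv2.INTER_CUBIC)
cv2.imwrite('pics/c3.png',np.hstack([crop(f,265,180,50,75,8),crop(g,325,200,50,75,8)]))
E
```

```text
t 9.325 tcp [0.5027 0.0814 0.0255] toolx deg 10.57 tilt [-0.003 -0.001 -1.   ] F [-5.52 -1.47  7.48] w 0.04300319283960129 43.48813712596893 q [ 0.01  0.01  2.03 -0.    1.11  1.4 ]
```

View pics/c3.png

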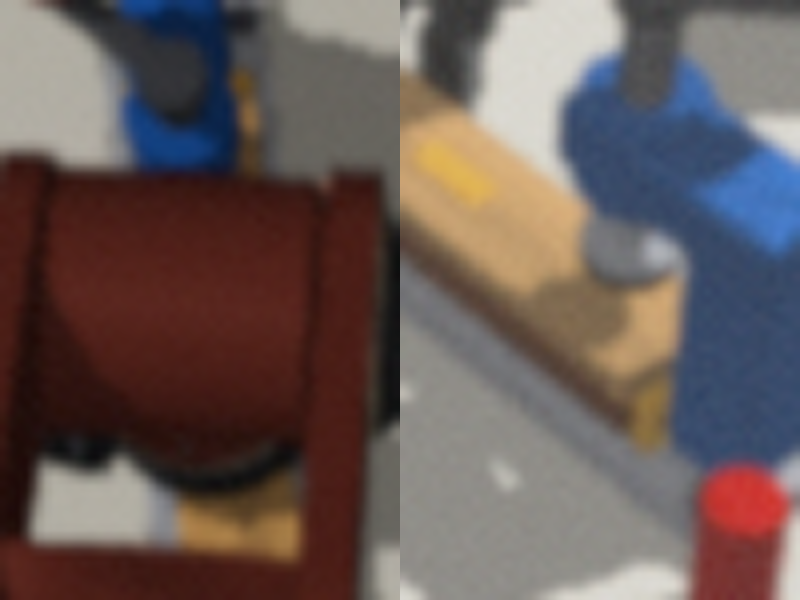

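The bar's end looks to be at the brass stop at about (655,385), or very near it. I'll ease the downward pressure and check by pushing a little further.

Scaled: 0.002 m / 0.75 = 0.0027, 0.001 m / 0.75 = 0.0013.

Emit:
play_rows([
  [0,0,0.0011,0,0,0,0.4],
  [0.0013,0.0003,0.0011,0,0,0,0.4],
  [0.0027,0.0005,0.0011,0,0,0,0.4],
  [0.0027,0.0005,0.0011,0,0,0,0.4],
])

```text
time_s: 9.93
eef_pos: [0.5048, 0.0819, 0.0256]
tool_rot: [0.996, 0.092, -0.001, -0.0]
ft_force: [-5.2, -0.3, 0.6]
gripper_width: 0.0425
gripper_force: 42.8
```

Scaled: 0.002 m / 0.75 = 0.0027, 0.001 m / 0.75 = 0.0013.

Emit:
play_rows([
  [0.0013,0.0003,0,0,0,0,0.4],
  [0.0027,0.0005,0,0,0,0,0.4],
  [0.0027,0.0005,0,0,0,0,0.4],
  [0.0027,0.0005,0,0,0,0,0.4],
])

```text
time_s: 10.42
eef_pos: [0.5048, 0.0819, 0.0256]
tool_rot: [0.996, 0.092, -0.004, 0.0]
ft_force: [-12.5, -2.5, 8.4]
gripper_width: 0.0429
gripper_force: 43.6
```

Emit:
play_rows([
  [0.0013,0.0003,0.0007,0,0,0,0.4],
  [0.0013,0.0003,0.0007,0,0,0,0.4],
  [0.0013,0.0003,0.0007,0,0,0,0.4],
])

```text
time_s: 10.8
eef_pos: [0.5048, 0.0819, 0.0255]
tool_rot: [0.996, 0.092, -0.005, 0.0]
ft_force: [-14.3, -3.8, 9.0]
gripper_width: 0.043
gripper_force: 43.6
```

Scaled: -0.0022 m / 0.75 = -0.0029, 0.0005 m / 0.75 = 0.0007.

Emit:
play_rows([
  [-0.0029,-0.0005,0.0007,0,0,0,0.4],
  [-0.0029,-0.0005,0.0007,0,0,0,0.4],
  [-0.0029,-0.0005,0.0007,0,0,0,0.75],
  [-0.0029,-0.0005,0.0007,0,0,0,0.75],
  [-0.0029,-0.0005,0.0007,0,0,0,0.75],
])

```text
time_s: 11.42
eef_pos: [0.5075, 0.0823, 0.0277]
tool_rot: [0.996, 0.092, 0.001, -0.0]
ft_force: [-0.2, -0.2, -0.3]
gripper_width: 0.064
gripper_force: 0.0
```

Emit:
play_rows([
  [0,0,0.08,0,0,0,0.75],
  [-0.0667,0,0.1333,0,0,0,0.75],
  [-0.0933,0,0.2133,0,0,0,0.75],
  [-0.0933,0,0.2933,0,0,0,0.75],
  [-0.0933,0,0.3333,0,0,0,0.75],
])

```text
time_s: 12.05
eef_pos: [0.4378, 0.0823, 0.2822]
tool_rot: [0.996, 0.092, 0.004, 0.0]
ft_force: [-0.4, 0.7, 0.5]
gripper_width: 0.064
gripper_force: 0.0
```

```bash
python3 st.py;python3 - <<'E'
from h import *
f=snap('top')['frame'][:,:,::-1]; g=snap('scene')['frame'][:,:,::-1]
def crop(f,x,y,w,h,s): return cv2.resize(f[y:y+h,x:x+w],None,fx=s,fy=s,interpolation=cv2.INTER_CUBIC)
cv2.imwrite('pics/c4.png',np.hstack([crop(f,250,160,66,100,6),crop(g,318,185,66,100,6)]))
E
```

```text
t 12.05 tcp [0.4378 0.0823 0.2822] toolx deg 10.58 tilt [ 0.008  0.    -1.   ] F [-0.42  0.68  0.51] w 0.06396552148970999 0.0 q [ 0.02 -0.43  1.95  0.    1.61  1.4 ]
```

View pics/c4.png

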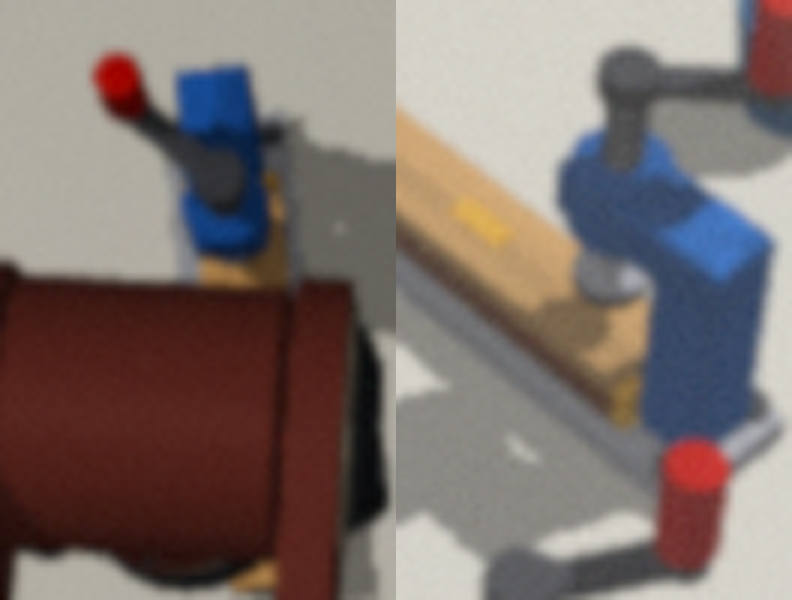

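The bar end sits flush at the brass stop near (628,395), straight, with the light layer up. The pad hangs clear at (612,280) and the crank hasn't moved. I'll check the inlay position next.

```bash
sed -i 's/^s=least/if __name__=="__main__":\n  pass\ns=least/' fit.py
python3 - <<'E'
from fit import *
p=s.x
q=ray('scene',318+(483-396+.5)/6-.5,185+(222.5)/6-.5,.040)
print('inlay clamp', R(-p[2])@(q-[p[0],p[1],0]))
E
```

```text
[0.60688518 0.10085994 0.18352773 0.00997792]
[[-0.4, -0.1], [-1.2, -0.6], [-0.9, -1.1], [0.4, -1.6], [-0.7, -0.5], [-1.5, -0.1], [0.1, 0.2], [0.7, -1.1], [-1.0, 0.1], [0.0, 0.3], [-0.5, 0.2]]
[[ 0.55200155 -0.22522374]
 [ 0.52417742 -0.19069831]
 [ 0.39725691 -0.35097303]
 [ 0.37310735 -0.31449397]] [ 0.46163581 -0.27034726]
len 0.19735457904321185 w 0.04434171307392037 0.04374840398624728 yaw 0.6844214490947492
inlay [ 0.46253774 -0.27107795  0.026     ]
ink [0.59930819 0.30598574 0.1       ]
cup [0.50994027 0.27549803 0.06      ]
carton [0.38002583 0.31523536 0.05      ]
inlay clamp [-0.07266634  0.00079368  0.04      ]
```

Scaled: 0.199 m / 0.75 = 0.2653, 0.06 m / 0.75 = 0.08.

Emit:
play_rows([
  [0.08,0.0267,0,0,0,0,0.6],
  [0.16,0.0533,0,0,0,0,0.6],
  [0.24,0.08,0,0,0,0,0.6],
  [0.2653,0.0867,0,0,0,0,0.6],
  [0.2653,0.0867,0,0,0,0,0.6],
])

```text
time_s: 12.78
eef_pos: [0.6359, 0.1474, 0.2741]
tool_rot: [0.996, 0.092, -0.002, 0.0]
ft_force: [0.1, 0.6, -0.2]
gripper_width: 0.0512
gripper_force: 0.0
```

```bash
python3 st.py
```

```text
t 12.775 tcp [0.6359 0.1474 0.2741] toolx deg 10.58 tilt [-0.004 -0.    -1.   ] F [ 0.14  0.56 -0.21] w 0.051154654859206054 0.0 q [0.11 0.1  1.49 0.   1.55 1.5 ]
```

The inlay sits at clamp x = -72.7, y = 0.8 mm, so the bar is home. Now the knob.

Scaled: -0.09 m / 0.75 = -0.12, -0.075 m / 0.75 = -0.1.

Emit:
play_rows([
  [0.0013,0,-0.0533,0,0,0,0.6],
  [0.0013,0,-0.1,0,0,0,0.6],
  [0.0013,0,-0.12,0,0,0,0.6],
  [0.0013,0,-0.12,0,0,0,0.6],
  [0.0013,0,-0.12,0,0,0,0.6],
])

```text
time_s: 13.4
eef_pos: [0.6374, 0.1472, 0.1893]
tool_rot: [0.996, 0.092, 0.002, -0.0]
ft_force: [0.5, 0.0, -0.0]
gripper_width: 0.0514
gripper_force: 0.0
```

```bash
python3 st.py
```

```text
t 13.4 tcp [0.6374 0.1472 0.1893] toolx deg 10.56 tilt [ 0.003  0.    -1.   ] F [ 0.53  0.01 -0.04] w 0.05138992434183481 0.0 q [0.11 0.15 1.58 0.   1.41 1.5 ]
```

Scaled: -0.006 m / 0.75 = -0.008, -0.005 m / 0.75 = -0.0067.

Emit:
play_rows([
  [0,0,-0.0067,0,0,0,0.6],
  [0,0,-0.008,0,0,0,0.15],
  [0,0,-0.008,0,0,0,0.15],
  [0,0,-0.008,0,0,0,0.15],
  [0,0,-0.008,0,0,0,0.15],
], newtons=40)

```text
time_s: 14.02
eef_pos: [0.6367, 0.1476, 0.1814]
tool_rot: [0.996, 0.092, 0.0, -0.0]
ft_force: [-0.7, 2.3, 1.3]
gripper_width: 0.0211
gripper_force: 39.2
```

Emit:
play_rows([
  [0,0,0,0,0,0,0.15],
  [0,0,0,0,0,0,0.15],
])

```text
time_s: 14.28
eef_pos: [0.6367, 0.1475, 0.1814]
tool_rot: [0.996, 0.092, 0.0, -0.0]
ft_force: [-0.2, 2.7, 1.6]
gripper_width: 0.0211
gripper_force: 39.3
```

```bash
python3 st.py
```

```text
t 14.275 tcp [0.6367 0.1475 0.1814] toolx deg 10.57 tilt [ 0.     0.001 -1.   ] F [-0.21  2.73  1.56] w 0.021066047874518375 39.252392649650574 q [0.11 0.15 1.59 0.   1.4  1.5 ]
```

```bash
cat > arc.py <<'E'
import numpy as np
def tab(f0,d,n=5,r=.055):
    k=np.arange(1,n+1)*d; f=f0-k
    return np.c_[r*(np.cos(f)-np.cos(f0)),r*(np.sin(f)-np.sin(f0)),-.006*k].round(4).tolist()
E
cat > fc.py <<'E'
from h import *
s=bot.observe();d=s['eef_pos'][:2]-[.6069,.1009];f=np.arctan2(d[1],d[0]);F=s['ft_force']
print('t',s['time_s'],'r',np.linalg.norm(d).round(4),'phi',f.round(3),'z',s['eef_pos'][2].round(4),'Ftan(resist)',(-(F[0]*np.sin(f)-F[1]*np.cos(f))).round(2),'Frad',(F[0]*np.cos(f)+F[1]*np.sin(f)).round(2),'Fz',F[2].round(2))
E
python3 -c "
from arc import *
for i in range(6):print(round(1-i,2),tab(1-i,.2))"; python3 fc.py
```

```text
1 [[0.0086, -0.0068, -0.0012], [0.0157, -0.0152, -0.0024], [0.0209, -0.0249, -0.0036], [0.0242, -0.0354, -0.0048], [0.0253, -0.0463, -0.006]]
0 [[-0.0011, -0.0109, -0.0012], [-0.0043, -0.0214, -0.0024], [-0.0096, -0.0311, -0.0036], [-0.0167, -0.0395, -0.0048], [-0.0253, -0.0463, -0.006]]
-1 [[-0.0098, -0.005, -0.0012], [-0.0204, -0.0079, -0.0024], [-0.0313, -0.0087, -0.0036], [-0.0422, -0.0073, -0.0048], [-0.0526, -0.0037, -0.006]]
-2 [[-0.0095, 0.0055, -0.0012], [-0.0177, 0.0129, -0.0024], [-0.0242, 0.0217, -0.0036], [-0.0289, 0.0316, -0.0048], [-0.0316, 0.0422, -0.006]]
-3 [[-0.0005, 0.011, -0.0012], [0.0013, 0.0218, -0.0024], [0.0051, 0.0321, -0.0036], [0.0109, 0.0414, -0.0048], [0.0185, 0.0494, -0.006]]
-4 [[0.009, 0.0063, -0.0012], [0.019, 0.0107, -0.0024], [0.0298, 0.013, -0.0036], [0.0408, 0.0132, -0.0048], [0.0516, 0.0111, -0.006]]
t 14.275 r 0.0553 phi 1.003 z 0.1814 Ftan(resist) 1.64 Frad 2.19 Fz 1.56
```

Scaled: -0.0463 m / 0.75 = -0.0617, 0.0242 m / 0.75 = 0.0323.

Emit:
play_rows([
  [0.0115,-0.0091,-0.0016,0,0,0,0.15],
  [0.0209,-0.0203,-0.0032,0,0,0,0.15],
  [0.0279,-0.0332,-0.0048,0,0,0,0.15],
  [0.0323,-0.0472,-0.0064,0,0,0,0.15],
  [0.0337,-0.0617,-0.008,0,0,0,0.15],
])

```text
time_s: 14.9
eef_pos: [0.6599, 0.1007, 0.1751]
tool_rot: [0.996, 0.092, -0.003, -0.001]
ft_force: [-13.3, 4.5, 8.6]
gripper_width: 0.021
gripper_force: 39.8
```

```bash
python3 fc.py; python3 -c "
from arc import *
for i in range(12):print(round(-i*.5,2),tab(-i*.5,.1))"
```

```text
t 14.9 r 0.053 phi -0.004 z 0.1751 Ftan(resist) 4.48 Frad -13.32 Fz 8.65
0.0 [[-0.0003, -0.0055, -0.0006], [-0.0011, -0.0109, -0.0012], [-0.0025, -0.0163, -0.0018], [-0.0043, -0.0214, -0.0024], [-0.0067, -0.0264, -0.003]]
-0.5 [[-0.0029, -0.0047, -0.0006], [-0.0062, -0.0091, -0.0012], [-0.0099, -0.0131, -0.0018], [-0.0141, -0.0167, -0.0024], [-0.0186, -0.0199, -0.003]]
-1.0 [[-0.0048, -0.0027, -0.0006], [-0.0098, -0.005, -0.0012], [-0.015, -0.0067, -0.0018], [-0.0204, -0.0079, -0.0024], [-0.0258, -0.0086, -0.003]]
-1.5 [[-0.0055, -0.0001, -0.0006], [-0.011, 0.0003, -0.0012], [-0.0164, 0.0013, -0.0018], [-0.0217, 0.0028, -0.0024], [-0.0268, 0.0049, -0.003]]
-2.0 [[-0.0049, 0.0025, -0.0006], [-0.0095, 0.0055, -0.0012], [-0.0138, 0.009, -0.0018], [-0.0177, 0.0129, -0.0024], [-0.0212, 0.0171, -0.003]]
-2.5 [[-0.0031, 0.0046, -0.0006], [-0.0057, 0.0094, -0.0012], [-0.0078, 0.0145, -0.0018], [-0.0093, 0.0198, -0.0024], [-0.0104, 0.0252, -0.003]]
-3.0 [[-0.0005, 0.0055, -0.0006], [-0.0005, 0.011, -0.0012], [0.0001, 0.0164, -0.0018], [0.0013, 0.0218, -0.0024], [0.0029, 0.0271, -0.003]]
-3.5 [[0.0022, 0.005, -0.0006], [0.0049, 0.0098, -0.0012], [0.008, 0.0144, -0.0018], [0.0116, 0.0185, -0.0024], [0.0156, 0.0223, -0.003]]
-4.0 [[0.0043, 0.0034, -0.0006], [0.009, 0.0063, -0.0012], [0.0139, 0.0088, -0.0018], [0.019, 0.0107, -0.0024], [0.0244, 0.0121, -0.003]]
-4.5 [[0.0054, 0.0009, -0.0006], [0.0109, 0.0012, -0.0012], [0.0164, 0.001, -0.0018], [0.0219, 0.0003, -0.0024], [0.0272, -0.001, -0.003]]
-5.0 [[0.0052, -0.0018, -0.0006], [0.0102, -0.0042, -0.0012], [0.0149, -0.007, -0.0018], [0.0193, -0.0102, -0.0024], [0.0234, -0.0139, -0.003]]
-5.5 [[0.0037, -0.0041, -0.0006], [0.0069, -0.0085, -0.0012], [0.0097, -0.0133, -0.0018], [0.012, -0.0182, -0.0024], [0.0138, -0.0234, -0.003]]
```

```bash
cat > nx.py <<'E'
# usage: nx.py cx cy cmdx cmdy cmdz f0 d n
import sys,numpy as np
cx,cy,x,y,z,f0,d,n=map(float,sys.argv[1:])
k=np.arange(1,int(n)+1)*d;f=f0-k
print(np.c_[cx+.055*np.cos(f)-x,cy+.055*np.sin(f)-y,-.006*k].round(4).tolist(),'end',cx+.055*np.cos(f[-1]),cy+.055*np.sin(f[-1]),z-.006*k[-1],f[-1])
E
python3 nx.py .6049 .1026 .6620 .1012 .1754 -.034 .15 5
```

```text
[[-0.003, -0.0087, -0.0009], [-0.0051, -0.0166, -0.0018], [-0.0084, -0.0242, -0.0027], [-0.0128, -0.0312, -0.0036], [-0.0182, -0.0374, -0.0045]] end 0.6438452107295017 0.06376354082521554 0.1709 -0.784
```

Scaled: -0.0374 m / 0.75 = -0.0499, -0.0312 m / 0.75 = -0.0416.

Emit:
play_rows([
  [-0.004,-0.0116,-0.0012,0,0,0,0.15],
  [-0.0068,-0.0221,-0.0024,0,0,0,0.15],
  [-0.0112,-0.0323,-0.0036,0,0,0,0.15],
  [-0.0171,-0.0416,-0.0048,0,0,0,0.15],
  [-0.0243,-0.0499,-0.006,0,0,0,0.15],
])

```text
time_s: 15.52
eef_pos: [0.6439, 0.0645, 0.171]
tool_rot: [0.996, 0.092, 0.0, -0.002]
ft_force: [-1.4, 8.3, 3.4]
gripper_width: 0.0214
gripper_force: 39.7
```

```bash
sed -i 's/\[.6069,.1009\]/[.6049,.1026]/' fc.py; python3 fc.py;python3 nx.py .6049 .1026 .6438 .0638 .1709 -.784 .1 5
```

```text
t 15.525 r 0.0545 phi -0.774 z 0.171 Ftan(resist) 4.95 Frad -6.78 Fz 3.36
[[-0.004, -0.0037, -0.0006], [-0.0084, -0.007, -0.0012], [-0.0132, -0.0098, -0.0018], [-0.0182, -0.0121, -0.0024], [-0.0233, -0.014, -0.003]] end 0.6204584474480054 0.049846472032596206 0.1679 -1.284
```

```bash
python3 nx.py .6046 .1033 .6438 .0638 .1709 -.784 .1 5
```

```text
[[-0.0043, -0.003, -0.0006], [-0.0087, -0.0063, -0.0012], [-0.0135, -0.0091, -0.0018], [-0.0185, -0.0114, -0.0024], [-0.0236, -0.0133, -0.003]] end 0.6201584474480054 0.05054647203259621 0.1679 -1.284
```

Emit:
play_rows([
  [-0.0057,-0.004,-0.0008,0,0,0,0.15],
  [-0.0116,-0.0084,-0.0016,0,0,0,0.15],
  [-0.018,-0.0121,-0.0024,0,0,0,0.15],
  [-0.0247,-0.0152,-0.0032,0,0,0,0.15],
  [-0.0315,-0.0177,-0.004,0,0,0,0.15],
])

```text
time_s: 16.15
eef_pos: [0.6215, 0.0507, 0.1682]
tool_rot: [0.996, 0.092, 0.002, -0.001]
ft_force: [3.4, 5.8, 1.5]
gripper_width: 0.0208
gripper_force: 39.5
```

```bash
sed -i 's/\[.6049,.1026\]/[.6046,.1033]/' fc.py; python3 fc.py;python3 nx.py .6046 .1033 .6202 .0505 .1679 -1.284 .1 5
```

```text
t 16.15 r 0.0552 phi -1.26 z 0.1682 Ftan(resist) 5.0 Frad -4.44 Fz 1.51
[[-0.0054, -0.0012, -0.0006], [-0.0108, -0.002, -0.0012], [-0.0163, -0.0022, -0.0018], [-0.0218, -0.0018, -0.0024], [-0.0272, -0.001, -0.003]] end 0.5929624336114129 0.04954530673000517 0.1649 -1.784
```

Scaled: -0.0272 m / 0.75 = -0.0363, -0.0218 m / 0.75 = -0.0291.

Emit:
play_rows([
  [-0.0072,-0.0016,-0.0008,0,0,0,0.15],
  [-0.0144,-0.0027,-0.0016,0,0,0,0.15],
  [-0.0217,-0.0029,-0.0024,0,0,0,0.15],
  [-0.0291,-0.0024,-0.0032,0,0,0,0.15],
  [-0.0363,-0.0013,-0.004,0,0,0,0.15],
])

```text
time_s: 16.77
eef_pos: [0.595, 0.0488, 0.1653]
tool_rot: [0.996, 0.092, 0.003, 0.0]
ft_force: [5.0, 3.4, 0.3]
gripper_width: 0.0209
gripper_force: 39.3
```

```bash
python3 fc.py;python3 nx.py .6046 .1033 .5930 .0495 .1649 -1.784 .1 5
```

```text
t 16.775 r 0.0553 phi -1.746 z 0.1653 Ftan(resist) 4.36 Frad -4.18 Fz 0.3
[[-0.0053, 0.0015, -0.0006], [-0.0105, 0.0034, -0.0012], [-0.0154, 0.0059, -0.0018], [-0.0201, 0.0088, -0.0024], [-0.0244, 0.0122, -0.003]] end 0.5686157019010635 0.06170516510037731 0.1619 -2.284
```

Scaled: -0.0244 m / 0.75 = -0.0325, -0.0201 m / 0.75 = -0.0268.

Emit:
play_rows([
  [-0.0071,0.002,-0.0008,0,0,0,0.15],
  [-0.014,0.0045,-0.0016,0,0,0,0.15],
  [-0.0205,0.0079,-0.0024,0,0,0,0.15],
  [-0.0268,0.0117,-0.0032,0,0,0,0.15],
  [-0.0325,0.0163,-0.004,0,0,0,0.15],
])

```text
time_s: 17.4
eef_pos: [0.5702, 0.06, 0.1623]
tool_rot: [0.996, 0.092, 0.002, 0.001]
ft_force: [5.2, -0.9, 0.1]
gripper_width: 0.0213
gripper_force: 39.3
```

```bash
python3 fc.py;python3 nx.py .6046 .1033 .5686 .0617 .1619 -2.284 .1 5
```

```text
t 17.4 r 0.0553 phi -2.242 z 0.1623 Ftan(resist) 4.68 Frad -2.53 Fz 0.14
[[-0.004, 0.0038, -0.0006], [-0.0075, 0.008, -0.0012], [-0.0107, 0.0125, -0.0018], [-0.0133, 0.0173, -0.0024], [-0.0155, 0.0223, -0.003]] end 0.5530791813616038 0.08404888972475891 0.15889999999999999 -2.784
```

Scaled: 0.0223 m / 0.75 = 0.0297, 0.0173 m / 0.75 = 0.0231.

Emit:
play_rows([
  [-0.0053,0.0051,-0.0008,0,0,0,0.15],
  [-0.01,0.0107,-0.0016,0,0,0,0.15],
  [-0.0143,0.0167,-0.0024,0,0,0,0.15],
  [-0.0177,0.0231,-0.0032,0,0,0,0.15],
  [-0.0207,0.0297,-0.004,0,0,0,0.15],
])

```text
time_s: 18.02
eef_pos: [0.553, 0.0832, 0.1591]
tool_rot: [0.996, 0.092, 0.0, 0.001]
ft_force: [2.4, -5.3, 4.6]
gripper_width: 0.0208
gripper_force: 39.6
```

```bash
python3 fc.py;python3 nx.py .6046 .1033 .5531 .0840 .1589 -2.784 .1 5
```

```text
t 18.025 r 0.0554 phi -2.77 z 0.1591 Ftan(resist) 5.82 Frad -0.31 Fz 4.62
[[-0.0017, 0.0053, -0.0006], [-0.0028, 0.0107, -0.0012], [-0.0034, 0.0161, -0.0018], [-0.0035, 0.0216, -0.0024], [-0.0029, 0.0271, -0.003]] end 0.5501567540761907 0.11110595755046236 0.1559 -3.284
```

Scaled: 0.0161 m / 0.75 = 0.0215, 0.0107 m / 0.75 = 0.0143.

Emit:
play_rows([
  [-0.0023,0.0071,-0.0008,0,0,0,0.15],
  [-0.0037,0.0143,-0.0016,0,0,0,0.15],
  [-0.0045,0.0215,-0.0024,0,0,0,0.15],
])

```text
time_s: 18.4
eef_pos: [0.5494, 0.0989, 0.1574]
tool_rot: [0.996, 0.092, -0.0, 0.002]
ft_force: [0.7, -7.1, 5.4]
gripper_width: 0.021
gripper_force: 39.7
```

```bash
python3 fc.py;python3 nx.py .6046 .1033 .5497 .1001 .1571 -3.084 .1 3
```

```text
t 18.4 r 0.0554 phi -3.061 z 0.1574 Ftan(resist) 7.18 Frad -0.14 Fz 5.4
[[-0.0001, 0.0055, -0.0006], [0.0005, 0.011, -0.0012], [0.0015, 0.0164, -0.0018]] end 0.5512080389470166 0.11650221553061092 0.1553 -3.3840000000000003
```

Contact shows: Ftan is rising at about 4.5 N/rad and the pad is at about 21 N. I'll add about 0.2 rad.

Scaled: 0.011 m / 0.75 = 0.0147, 0.0055 m / 0.75 = 0.0073.

Emit:
play_rows([
  [-0.0001,0.0073,-0.0008,0,0,0,0.15],
  [0.0007,0.0147,-0.0016,0,0,0,0.15],
])

```text
time_s: 18.65
eef_pos: [0.5496, 0.1096, 0.1563]
tool_rot: [0.996, 0.092, -0.001, 0.002]
ft_force: [0.0, -8.3, 7.2]
gripper_width: 0.0213
gripper_force: 39.8
```

```bash
python3 fc.py
```

```text
t 18.65 r 0.0554 phi 3.028 z 0.1563 Ftan(resist) 8.22 Frad -0.96 Fz 7.21
```

Scaled: -0.001 m / 0.75 = -0.0013, 0.0005 m / 0.75 = 0.0007.

Emit:
play_rows([
  [0,-0.0013,0.0007,0,0,0,0.15],
  [0,-0.0013,0.0007,0,0,0,0.15],
])

```text
time_s: 18.9
eef_pos: [0.5496, 0.1099, 0.1563]
tool_rot: [0.996, 0.092, -0.0, 0.0]
ft_force: [0.4, -2.0, 5.7]
gripper_width: 0.0211
gripper_force: 39.8
```

Scaled: 0.1 m / 0.75 = 0.1333, 0.05 m / 0.75 = 0.0667.

Emit:
play_rows([
  [0,0,0,0,0,0,0.6],
  [0,0,0,0,0,0,0.6],
  [0,0,0,0,0,0,0.6],
  [0,0,0.0667,0,0,0,0.6],
  [0,0,0.1333,0,0,0,0.6],
])

```text
time_s: 19.52
eef_pos: [0.5493, 0.11, 0.256]
tool_rot: [0.996, 0.092, -0.001, -0.0]
ft_force: [0.4, -0.1, 0.5]
gripper_width: 0.0512
gripper_force: 0.0
```

Scaled: -0.25 m / 0.75 = -0.3333, -0.11 m / 0.75 = -0.1467.

Emit:
play_rows([
  [0,-0.0667,0.04,0,0,0,0.6],
  [-0.0267,-0.1467,0.04,0,0,0,0.6],
  [-0.0533,-0.2133,0.04,0,0,0,0.6],
  [-0.08,-0.28,0.04,0,0,0,0.6],
  [-0.08,-0.3333,0.04,0,0,0,0.6],
])

```text
time_s: 20.15
eef_pos: [0.4889, -0.1417, 0.2861]
tool_rot: [0.996, 0.091, 0.0, -0.0]
ft_force: [0.6, 0.6, -0.1]
gripper_width: 0.051
gripper_force: 0.0
```

```bash
python3 fc.py
python3 - <<'E'
from h import *
f=snap('top')['frame'][:,:,::-1]; g=snap('scene')['frame'][:,:,::-1]
def crop(f,x,y,w,h,s): return cv2.resize(f[y:y+h,x:x+w],None,fx=s,fy=s,interpolation=cv2.INTER_CUBIC)
cv2.imwrite('pics/c5.png',np.hstack([crop(f,180,150,150,150,2.66),crop(g,300,135,150,150,2.66)]))
E
```

```text
t 20.15 r 0.2709 phi -2.012 z 0.2861 Ftan(resist) 0.32 Frad -0.81 Fz -0.07
```

View pics/c5.png

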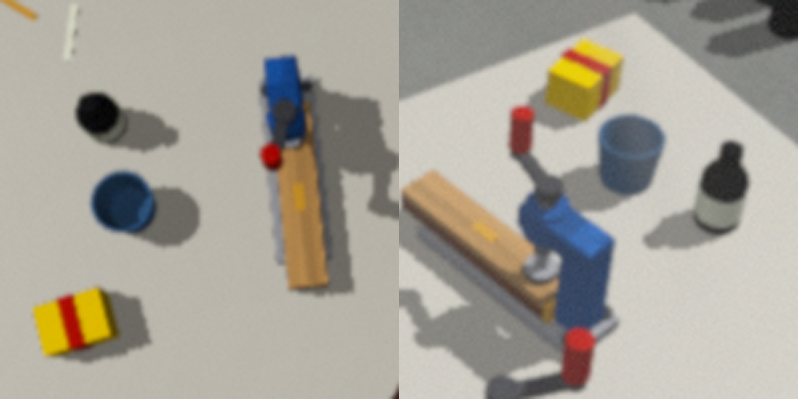

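The bar is clamped with the pad seated at (542,265), and the ink, cup and carton are undisturbed. I'll check the straightness numerically, then hand in.

```bash
python3 - <<'E' | tail -3
from fit import *
p=s.x
for u,v in((290,289),(327,286),(299.5,196)):
    q=ray('top',180+u/2.66-.3,150+v/2.66-.3,.04); print((R(-p[2])@(q-[p[0],p[1],0])).round(4))
E
```

```text
[-0.174  0.018  0.04 ]
[-0.1752 -0.0228  0.04  ]
[-0.0721 -0.0026  0.04  ]
```

```bash
python3 -c "
from workcell import bot
print(bot.finish_job())"
```

```text
the job is handed in; nothing more can be done
None
```

I handed the job in at about 20 s: the bar lies home against the stop, straight and centred within about 3 mm, clamped at about 30 N by feel, with the gripper clear and the ink, cup and carton showing no visible shift. The hand-in returned no verdict.

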